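Fit out the crepe-topping well

ROBOT

A 6-joint arm with a two-finger parallel gripper is mounted at the origin on the work surface. World frame = base frame: x ahead of the robot, y to its left, z up, the work surface at z = 0. Lengths are in m, angles in rad, forces in N, time in s.
With the tool pointing down it reaches from about 0.325 to 0.925 m from the base axis. Payload 3.1 kg.
Tool frame: the origin (TCP) lies at the very end of the fingers, on their centre line; the grasp point (between the pads) lies 19 mm behind it; z points along the fingers, y is the direction in which the jaws open and shut (so a half turn about z gives the same grasp; the last joint's range is limited). The gripper opens to 85 mm and grips with 20 to 120 N. Pads are 22 mm wide; open, the fingers measure 114 mm over their backs; the gripper's body (76 mm by 85 mm) begins 54 mm behind the grasp point. The pads swing forward as they close: fully open they stand 13 mm farther back than shut.
Start: joints at [-1.23, 0.217, 1.613, -0, 1.311, -0.112], TCP at [0.273, -0.562, 0.231] pointing down, gripper open.
Joint ranges: [-2.75, 2.75], [-0.78, 2.1], [0.31, 2.55], [-1.13, 4.27], [0.13, 2.63], [-2.58, 2.58]. Speed limits (rad/s): [2.79, 2.79, 3.14, 3.14, 3.14, 3.14].

INTERFACE

Orientations are given as a unit quaternion [x, y, z, w].
In Python, from cell import arm gives the robot as it stands.
- The arm moves only by the shell command python3 -m creep 'ROWS' [OPENING] [FORCE]. ROWS is JSON, a list that holds one entry, the list of rows, each a list of 6 numbers: the shift along the tool's x, y, z in cm, then the turn, a rotation vector about the tool's x, y, z in rad. A call has 1 to 12 rows; each row shifts and turns the commanded pose from where the row before left it, along the tool's axes as they then stand; what a row does not reach is not made up. A row lasts 1/12 s, in which the tool goes at most 41.7 mm and 7.16 degrees, less where a joint would pass 70% of its speed; a pose out of reach is approached as far as the arm can. A call is refused whole if a number of a shift passes 4.17 or a number of a turn 0.125, either way. A call with a gripper value outside its range is refused whole. OPENING is the finger opening in cm, from 0 to 8.54, set as the call begins (- or left out, the last holds). The fingers move at their own pace and stop on an object; FORCE is the grip in N (left out, the last holds). Time passes only in rows, so rows that do not move let the fingers close. It gives the time, the measured TCP pose, the force and the opening at its end, in the units of the state.
- arm.read_state(): the state, without advancing time (a new reading comes with each control period).
- arm.capture(name): name is "scene" or "top" or "wrist"; returns a dict with "img" (480x640x3 uint8, red, green, blue), "depth" (480x640 float32, m along the optical axis (not along the pixel's ray), 0 where there is no reading), "fov_y" (degrees; the focal length in pixels is half the picture's height over the tangent of half this angle, whatever the lens; pixels are square), "cx", "cy" (the principal point, pixels), "R" (3x3) and "t" (3): a world point X has camera coordinates R X + t. Camera axes: x right, y down, z forward; pixel columns grow to the right and rows downward; lengths in m; the calibration is good to about 2 mm. A picture is of the moment at which its call begins.
- arm.close_job(): hands the job in, once; it reports no verdict.
The state is a dict: "t": time; "joints": joint angles; "joint_velocities": joint speeds; "effort": joint torques, N m; "tcp_pos": TCP position; "eef_rot": TCP orientation; "wrist_force": force on the tool from outside, world axes, zero at the start; "ft_torque": the same for the moment, N m; "width": finger opening in m.
Only numpy, scipy, OpenCV 4.12 (cv2) and the standard library are available. Lean on these libraries where they do the work, as an engineer would, in place of code of your own. Each camera call takes 0.05 s, during which the arm holds its last target. There are 200 camera calls.

TASK

Fit out the empty topping well on the crepe counter: lay the drain grid flat on the well's floor, then the crossbar down in its two notches, and over these the flat cover on the large bay and the hanging tub in the small bay, each flat on the ledge and lapping the crossbar. Set each part down by its grip rather than dropping or throwing it, and leave the other things on the counter where they are.

Things in the scene. Friction and masses are not known exactly. Their poses are not given: they have to be found in the camera images.
- well: Topping well: open steel box fixed on the counter, 144 (x) x 240 (y) x 72 mm high; origin at the centre of its underside. Opening 104 x 200 mm, inner floor 6 mm up. A level ledge 14 mm wide runs round the opening 60 mm up, inside an upstand 6 mm thick and 12 mm high (recess 132 x 228 mm). The notches divide it into a large bay (-y) and a small bay (+y).
- grid_seat (a point): Where the grid belongs: centre of the well's inner floor (well's frame 0, 0, 6 mm), where the middle of the grid's underside lies; axes as the well's. It must go in before the crossbar. All four parts, when fitted, have their own x along the well's x (either way round).
- bar_seat (a point): Where the crossbar belongs: middle of its underside when seated (well's frame 0, +25, 44 mm); axes as the well's. It lies across the well, its ends in two facing notches in the ledges of the long sides, 38 mm wide (y) and 16 mm deep, and its top is then level with the ledge.
- large_bay (a point): Where the cover belongs: centre of its underside when fitted (well's frame 0, -44.5, 60 mm, ledge height); axes as the well's. 4 mm play each way.
- small_bay (a point): Where the tub belongs: centre of the tub at the underside of its flange when fitted (well's frame 0, +69.5, 60 mm, ledge height); axes as the well's. 4 mm play each way.
- grid_grip (a point): Drain grid, loose, 0.18-0.35 kg, on the counter: slotted steel plate 94 (x) x 190 (y) x 6 mm with a low grip bar over its middle. Point: centre of the grip bar, 28 mm above the underside; the bar is 50 mm long (x), 10 mm wide (y), 12 mm high, open beneath, a post at each end. 5 mm play each way in the well.
- crossbar_center (a point): Crossbar, loose, 0.14-0.28 kg, flat on the counter: plain steel bar 124 (x) x 30 (y) x 16 mm high, two fine dark lines along its top. Point: its centre, 8 mm above its underside. Grip it across its 30 mm width with the fingertips. Play in the notches: 4 mm each way.
- cover_grip (a point): Flat cover, loose, 0.21-0.42 kg: unslotted steel plate 124 (x) x 131 (y) x 5 mm with a grip bar over its middle. The point is the centre of the grip bar, 34 mm above the plate's underside; the bar is 60 mm long (x), 12 mm wide (y) and 12 mm high, on a post at each end. Lies on the counter at the start. Fits either way round (half turn).
- tub_grip (a point): Hanging tub, loose, 0.18-0.35 kg: open steel tub, body 84 (x) x 42 (y) x 34 mm deep, with a flat flange 124 (x) x 81 (y) x 5 mm round its mouth and a grip bar bridging the mouth. The point is the centre of the grip bar, 68 mm above the tub's underside and 34 mm above the flange's underside; the bar is 104 mm long (x), 12 mm wide (y) and 12 mm high. Stands on the counter at the start. Fits either way round (half turn).
- dish_mid (a point): Bystander: small white bowl 72 mm across, 35 mm high; point at mid-height.
- spoon_mid (a point): Bystander: spoon 150 mm long lying on the counter; point near its middle.
- spreader_mid (a point): Bystander: wooden T-shaped batter spreader, 170 mm long, lying beyond the well; point near its middle.
- sauce_mid (a point): Bystander: white sauce bottle, 54 mm across, 170 mm high; point at mid-height.
- syrup_mid (a point): Bystander: amber syrup bottle, 50 mm across, 180 mm high; point at mid-height.
- shaker_mid (a point): Bystander: small dark shaker, 40 mm across, 85 mm high; point at mid-height.
- nutjar_mid (a point): Bystander: glass jar, 66 mm across, 85 mm high; point at mid-height.
Not all that is in view belongs to the job. Leave any green or pink look-alike of the part that bears crossbar_center alone.

How it is judged:
By the outcome, as a careful person would: the job done as asked, in the order asked, and still so for the second after the job is handed in, with the robot touching nothing.
It also fails if it takes over 72 s, if anything falls off the work surface, if the arm or the gripper's body presses on something with over 40 N, if the wrist force passes 120 N, or if a joint passes its speed limit or range.

## Working session

There is one attempt and no reset: what is moved stays moved. The work goes in short steps, Python scripts to look and compute and a shell command to move; the robot and the scene stay as the last step left them, time stands still between calls to the robot, and variables do not carry over. Pictures are saved under pics/ and viewed, about 8 in all and at most 12, crops included, and the job is handed in when it is done.

```bash
ls; mkdir -p pics; cat > h.py <<'E'
import numpy as np, cv2
from cell import arm
def K(c):
    return 240/np.tan(np.radians(c["fov_y"]/2))
def cloud(c):
    f=K(c); v,u=np.mgrid[0:480,0:640]; d=c["depth"]
    P=np.stack([(u-c["cx"])/f*d,(v-c["cy"])/f*d,d],-1)
    return (P-c["t"])@c["R"]
def save(c,n):
    cv2.imwrite("pics/"+n,c["img"][:,:,::-1])
E
python3 - <<'E'
from h import *
for n in ("top","scene"):
    c=arm.capture(n); save(c,n+"1.png"); np.savez(n+"1.npz",**c)
    print(n,c["fov_y"],c["cx"],c["cy"],c["R"].round(3).tolist(),c["t"])
s=arm.read_state(); print(s)
E
```

```text
pics
top 54.732374440011235 316.8015780531354 236.14775645840894 [[0.002, -1.0, -0.008], [-0.987, -0.0, -0.163], [0.163, 0.008, -0.987]] [0.00358254 0.4852905  1.30074361]
scene 56.201797617866674 324.2279978009339 232.44316989863316 [[0.085, 0.996, 0.011], [0.852, -0.067, -0.519], [-0.516, 0.054, -0.855]] [-0.05797933 -0.37062001  1.37888112]
{'t': 0.1, 'joints': array([-1.23020429e+00,  2.17715970e-01,  1.61477296e+00, -3.10906289e-05,
        1.31130187e+00, -1.12170848e-01]), 'joint_velocities': array([ 0.000825  , -0.00170316, -0.0032444 ,  0.00123929, -0.00026774,
        0.00085643]), 'effort': array([-8.20722998e-04, -3.98080409e+01, -3.04969811e+01, -1.22686001e-04,
        4.26842482e-03,  5.36648230e-06]), 'tcp_pos': array([ 0.27318854, -0.56131612,  0.23007612]), 'eef_rot': array([ 9.74483481e-01,  2.24456537e-01, -1.40175639e-04, -1.09020058e-03]), 'wrist_force': array([ 0.41773091,  0.56418619, -0.95456536]), 'ft_torque': array([ 0.02477684, -0.07424365, -0.00517089]), 'width': 0.08548291239480127}
```

View pics/top1.png

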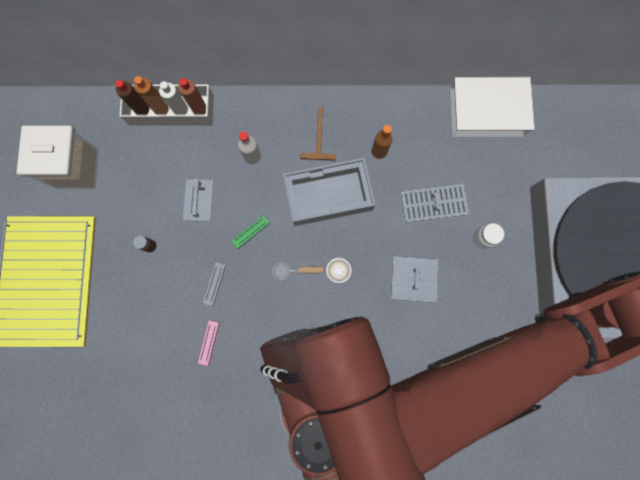

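View pics/scene1.png

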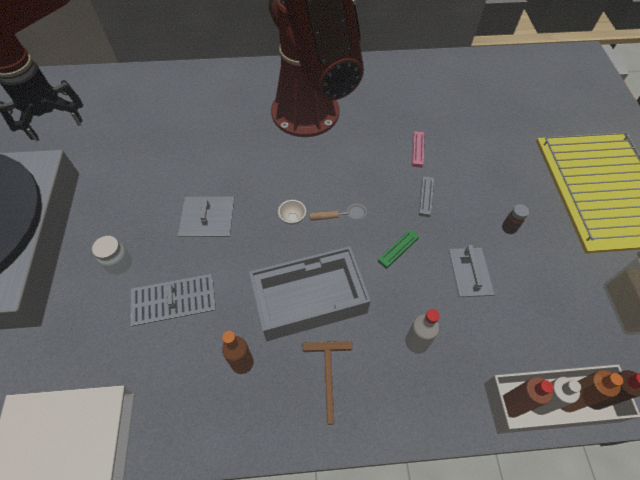

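Top view (image up = +x, left = +y): the well is at (330,191), the slotted grid at (435,203), the cover at (415,279) and the tub at (198,200). There are three crossbar candidates: grey (214,284), green (251,232) and pink (208,343). Grey fits, being plain steel with two dark lines; I'll confirm it in a crop. The scene view agrees: the grey bar is at (427,196).

```bash
cat > m.py <<'E'
from h import *
# top/scene boxes (u0,v0,u1,v1)
B={"top":dict(well=(275,150,385,230),grid=(395,178,475,226),cover=(385,250,445,306),tub=(178,172,218,226),bar=(198,258,230,310)),
"scene":dict(well=(240,240,380,345),grid=(122,268,222,330),cover=(172,190,242,242),tub=(442,238,500,302),bar=(414,172,440,220))}
ZB=dict(well=(.066,.078),grid=(.025,.045),cover=(.026,.05),tub=(.057,.08),bar=(.009,.03))
for n in B:
    z=dict(np.load(n+"1.npz")); P=cloud(z)
    ok=z["depth"]>0
    for k,(a,b,c,d) in B[n].items():
        Q=P[b:d,a:c][ok[b:d,a:c]]
        for nm,(lo,hi) in (("part",ZB[k]),("plate",(.003,.02) if k in("grid","cover") else (.033,.05) if k=="tub" else (9,9))):
            S=Q[(Q[:,2]>lo)&(Q[:,2]<hi)]
            if len(S)<5: continue
            (cx,cy),(w,h),an=cv2.minAreaRect(S[:,:2].astype(np.float32))
            print(n,k,nm,len(S),"c",round(cx,4),round(cy,4),"wh",round(w,4),round(h,4),"ang",round(an,1),"z",np.percentile(S[:,2],[10,50,90]).round(4))
    S=P[ok]; S=S[(abs(S[:,2])<.02)]; print("floor z",np.median(S[:,2]))
t=cv2.imread("pics/top1.png"); 
c1=cv2.resize(t[220:380,180:280],None,fx=3.5,fy=3.5,interpolation=2)
c2=cv2.resize(t[150:310,275:385],None,fx=3.5,fy=3.5,interpolation=2)
cv2.imwrite("pics/crop1.png",np.hstack([c1,c2]))
E
python3 m.py
```

```text
top well part 629 c 0.63 -0.0582 wh 0.1617 0.3027 ang 11.7 z [0.0675 0.0713 0.0748]
top grid part 66 c 0.5921 -0.3475 wh 0.0482 0.0121 ang 8.4 z [0.0277 0.0324 0.0356]
top grid plate 1701 c 0.5971 -0.3499 wh 0.1458 0.2412 ang 0.0 z [0.0036 0.0059 0.0093]
top cover part 100 c 0.3642 -0.2798 wh 0.0131 0.0593 ang 85.6 z [0.0331 0.0377 0.0418]
top cover plate 1280 c 0.371 -0.2811 wh 0.1737 0.1605 ang 87.9 z [0.0034 0.0052 0.0081]
top tub part 180 c 0.593 0.3544 wh 0.0132 0.1041 ang 88.4 z [0.0662 0.0724 0.0765]
top tub plate 769 c 0.5934 0.3546 wh 0.0823 0.1258 ang 88.2 z [0.0353 0.0387 0.0425]
top bar part 444 c 0.3492 0.3043 wh 0.0312 0.1228 ang 74.5 z [0.0117 0.0153 0.0188]
floor z -0.0003121470060935347
scene well part 1074 c 0.6153 -0.0299 wh 0.1468 0.2402 ang 11.4 z [0.0683 0.0714 0.0737]
scene grid part 108 c 0.593 -0.3482 wh 0.0492 0.0112 ang 7.5 z [0.0288 0.0332 0.0359]
scene grid plate 2958 c 0.5874 -0.3563 wh 0.2503 0.1534 ang 85.4 z [0.0038 0.006  0.0084]
scene cover part 123 c 0.3644 -0.2811 wh 0.0128 0.0616 ang 85.7 z [0.0317 0.0384 0.0419]
scene cover plate 1653 c 0.3604 -0.2782 wh 0.1852 0.1601 ang 85.6 z [0.0034 0.0051 0.0075]
scene tub part 290 c 0.5928 0.353 wh 0.0136 0.1052 ang 89.1 z [0.0655 0.0726 0.0753]
scene tub plate 1115 c 0.5925 0.3539 wh 0.083 0.1276 ang 88.3 z [0.0362 0.0385 0.0411]
scene bar part 438 c 0.3478 0.3035 wh 0.0303 0.1276 ang 74.5 z [0.013  0.0158 0.0183]
floor z 7.339701627637439e-05
```

View pics/crop1.png

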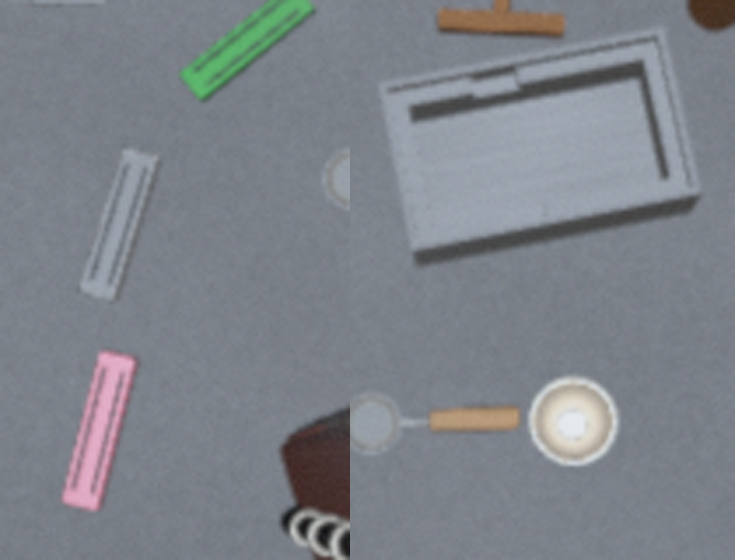

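The crop shows the grey bar at (119,225) with two dark lines, distinct from the green and pink ones: this is the real crossbar. The well's notch lies towards its +y end, as described. Next I refine the well and the nearby bottles.

```bash
cat > m2.py <<'E'
from h import *
B={"top":((275,150,385,230)),"scene":((240,240,380,345))}
th=np.radians(11.5); 
for n,(a,b,c,d) in B.items():
    z=dict(np.load(n+"1.npz")); P=cloud(z)
    Q=P[b:d,a:c].reshape(-1,3)
    Q=Q[(Q[:,2]>.066)&(Q[:,2]<.078)&(np.hypot(Q[:,0]-.615,Q[:,1]+.03)<.147)]
    # drop isolated points
    from scipy.spatial import cKDTree
    k=cKDTree(Q[:,:2]); Q=Q[np.array([len(x) for x in k.query_ball_point(Q[:,:2],.008)])>5]
    print(n,cv2.minAreaRect(Q[:,:2].astype(np.float32)))
    S=P[z["depth"]>0]; S=S[(S[:,2]>.1)&(S[:,2]<.14)&(S[:,0]>.4)&(S[:,0]<.85)&(abs(S[:,1])<.25)]
    for s in (-1,1):
        T=S[S[:,1]*s>0]; print("bottle",np.median(T,0).round(3))
E
python3 m2.py
cat > go.py <<'E'
# usage: go.py x y z yawdeg : shift in final tool axes (cm) and turn about tool z (rad)
import sys,numpy as np
from cell import arm
from scipy.spatial.transform import Rotation as R
s=arm.read_state(); p=s["tcp_pos"]; r=R.from_quat(s["eef_rot"]); M=r.as_matrix()
yaw=np.degrees(np.arctan2(M[1,0],M[0,0]))
x,y,z,w=map(float,sys.argv[1:5]); d=(w-yaw+90)%180-90
Rt=R.from_euler("z",w if abs((w-yaw+180)%360-180)<91 else w+180,degrees=True)*R.from_quat([1,0,0,0])
e=(Rt.as_matrix().T@(np.array([x,y,z])-p))*100
print("t",round(s["t"],2),"tcp",p.round(4),"yaw",yaw.round(2),"tilt",np.degrees(np.arccos(-M[2,2])).round(2),"F",s["wrist_force"].round(1),"w",round(s["width"],4))
print("shift cm",e.round(2),"turn z",round(-np.radians(d),3), "full residual rotvec",(r.inv()*Rt).as_rotvec().round(3))
E
python3 go.py .5925 -.3478 .12 8
```

```text
top ((0.6163555979728699, -0.029040396213531494), (0.14649643003940582, 0.24025030434131622), 11.608147621154785)
bottle [ 0.744 -0.178  0.12 ]
bottle [0.729 0.197 0.115]
scene ((0.6152552962303162, -0.029865846037864685), (0.14678505063056946, 0.2402319461107254), 11.372123718261719)
bottle [ 0.764 -0.178  0.119]
bottle [0.749 0.194 0.115]
t 0.1 tcp [ 0.2732 -0.5613  0.2301] yaw 25.94 tilt 0.13 F [ 0.4  0.6 -1. ] w 0.0855
shift cm [ 34.59 -16.7   11.01] turn z 0.313 full residual rotvec [-0.002  0.     0.313]
```

```bash
python3 -m creep '[[[0,0,0,0,0,0.105],[0,0,0,0,0,0.104],[0,0,0,0,0,0.104],[3.8,-1.85,0,0,0,0],[3.8,-1.85,0,0,0,0],[3.8,-1.85,0,0,0,0],[3.8,-1.85,0,0,0,0],[3.8,-1.85,0,0,0,0],[3.8,-1.85,0,0,0,0],[3.8,-1.85,0.5,0,0,0],[3.8,-1.85,1.5,0,0,0],[3.8,-1.85,2,0,0,0]]]' 6; python3 -m creep '[[[0.4,0,3,0,0,0],[0,0,2,0,0,0],[0,0,0,0,0,0]]]'; python3 go.py .5925 -.3478 .011 8
python3 - <<'E'
from h import *
c=arm.capture("wrist"); save(c,"w1.png"); np.savez("w1.npz",**c)
P=cloud(c).reshape(-1,3)
S=P[(c["depth"].ravel()>0)&(P[:,2]>.025)&(P[:,2]<.045)&(np.hypot(P[:,0]-.5925,P[:,1]+.348)<.05)]
print(len(S), cv2.minAreaRect(S[:,:2].astype(np.float32)) if len(S)>4 else "")
E
```

```text
t: 1.1
tcp_pos: [0.5815, -0.3552, 0.1958]
eef_rot: [0.998, 0.07, 0.001, 0.001]
wrist_force: [0.2, -1.3, -0.4]
width: 0.0599
t: 1.35
tcp_pos: [0.5799, -0.3518, 0.1372]
eef_rot: [0.997, 0.071, -0.005, -0.004]
wrist_force: [-1.3, 0.8, -1.4]
width: 0.0602
t 1.35 tcp [ 0.5799 -0.3518  0.1372] yaw 8.13 tilt 0.72 F [-1.3  0.8 -1.4] w 0.0602
shift cm [ 1.3  -0.22 12.62] turn z 0.002 full residual rotvec [-0.009  0.009  0.002]
1103 ((0.5924553871154785, -0.3461659252643585), (0.049964748322963715, 0.009991009719669819), 7.098546504974365)
```

View pics/w1.png

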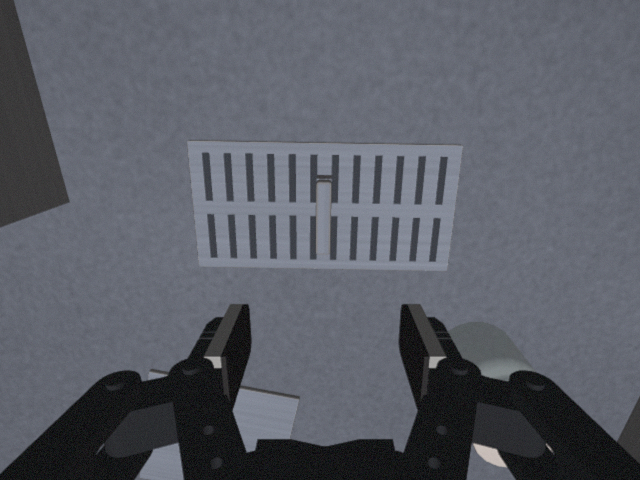

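The wrist view shows the grid ahead, its grip bar at (324,215) unobstructed between the jaw lines. Depth gives a 50 x 10 mm bar, which matches.

```bash
python3 -m creep '[[[1.3,-0.37,2,0,0,0.014],[0,0,3.5,0,0,0],[0,0,3,0,0,0],[0,0,2,0,0,0],[0,0,0,0,0,0],[0,0,0,0,0,0]]]' 5; python3 go.py .5924 -.3465 .011 7.3
```

```text
t: 1.9
tcp_pos: [0.5946, -0.3506, 0.0398]
eef_rot: [0.998, 0.062, -0.0, -0.0]
wrist_force: [0.1, 0.5, 0.1]
width: 0.0501
t 1.9 tcp [ 0.5946 -0.3506  0.0398] yaw 7.15 tilt 0.06 F [0.1 0.5 0.1] w 0.0501
shift cm [-0.17 -0.44  2.88] turn z -0.003 full residual rotvec [-0.001  0.001 -0.003]
```

```bash
python3 -m creep '[[[-0.17,-0.44,0,0,0,0],[0,0,1.5,0,0,0],[0,0,1.3,0,0,0],[0,0,0,0,0,0],[0,0,0,0,0,0]]]'; python3 go.py .5924 -.3465 .011 7.3; python3 -m creep '[[[0,0,0,0,0,0],[0,0,0,0,0,0],[0,0,0,0,0,0],[0,0,0,0,0,0],[0,0,0,0,0,0],[0,0,0,0,0,0]]]' 0 60;  python3 go.py .6158 -.0295 .15 11.5
```

```text
t: 2.32
tcp_pos: [0.5918, -0.3452, 0.0101]
eef_rot: [0.998, 0.063, -0.001, -0.001]
wrist_force: [0.3, 0.3, 0.2]
width: 0.0503
t 2.32 tcp [ 0.5918 -0.3452  0.0101] yaw 7.21 tilt 0.18 F [0.3 0.3 0.2] w 0.0503
shift cm [ 0.04  0.14 -0.09] turn z -0.002 full residual rotvec [-0.002  0.002 -0.002]
t: 2.82
tcp_pos: [0.5936, -0.3466, 0.0125]
eef_rot: [0.998, 0.063, 0.001, 0.001]
wrist_force: [0.1, -0.3, 2.6]
width: 0.0086
t 2.82 tcp [ 0.5936 -0.3466  0.0125] yaw 7.21 tilt 0.1 F [ 0.1 -0.3  2.6] w 0.0086
shift cm [  8.5  -30.63 -13.75] turn z -0.075 full residual rotvec [ 0.001 -0.001 -0.075]
```

```bash
python3 -m creep '[[[0,0,-1,0,0,0],[0,0,-2.5,0,0,0],[0,0,-3,0,0,0],[0,0,-3,0,0,0],[0,-1,-3,0,0,-0.037],[0.5,-2.5,-1.2,0,0,-0.038],[1.2,-3,0,0,0,0],[1.2,-3.5,0,0,0,0],[1.2,-3.8,0,0,0,0],[1.2,-3.8,0,0,0,0],[1.2,-3.8,0,0,0,0],[1,-3.5,0,0,0,0]]]'; python3 -m creep '[[[0.5,-3,0,0,0,0],[0.5,-2,0,0,0,0],[0,-0.7,0,0,0,0],[0,0,0,0,0,0],[0,0,0,0,0,0],[0,0,0,0,0,0]]]';  python3 go.py .6158 -.0295 .10 11.5
python3 - <<'E'
from h import *
c=arm.capture("wrist"); save(c,"w2.png"); np.savez("w2.npz",**c)
E
```

```text
t: 3.82
tcp_pos: [0.6173, -0.0843, 0.148]
eef_rot: [0.995, 0.1, -0.001, -0.001]
wrist_force: [1.0, 0.9, -3.5]
width: 0.0085
t: 4.32
tcp_pos: [0.6167, -0.0304, 0.1485]
eef_rot: [0.995, 0.1, -0.0, 0.0]
wrist_force: [1.0, 0.6, -2.7]
width: 0.0088
t 4.32 tcp [ 0.6167 -0.0304  0.1485] yaw 11.45 tilt 0.05 F [ 1.   0.6 -2.7] w 0.0088
shift cm [-0.07 -0.11  4.85] turn z -0.001 full residual rotvec [ 0.001  0.001 -0.001]
```

View pics/w2.png

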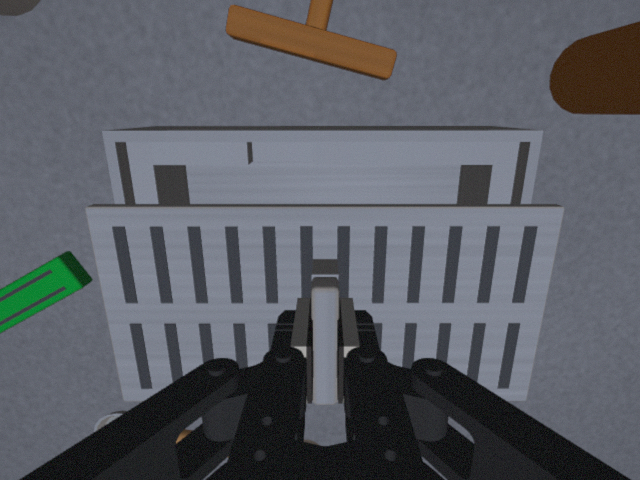

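Wrist view: the grid is held square over the well, its edges at columns 90–562 and the well's at 105–541, so nearly concentric. I'll measure the held offset numerically.

```bash
cat > off.py <<'E'
# off.py file zlo zhi : extents of points in the z band, in well axes about the well centre estimate (mm)
import sys
from h import *
W=np.array([.6158,-.0295]); a=np.radians(11.5); X=np.array([np.cos(a),np.sin(a)]); Y=np.array([-X[1],X[0]])
def ext(c,lo,hi,r=.14):
    P=cloud(c).reshape(-1,3); S=P[(c["depth"].ravel()>0)&(P[:,2]>lo)&(P[:,2]<hi)]; D=S[:,:2]-W
    D=D[np.hypot(*D.T)<r]; q=np.c_[D@X,D@Y]*1e3
    return len(q),np.percentile(q,[0.3,99.7],axis=0).round(1).tolist()
if __name__=="__main__":
    c=dict(np.load(sys.argv[1])); print(ext(c,float(sys.argv[2]),float(sys.argv[3])))
E
python3 - <<'E'
from off import *
c=dict(np.load("w2.npz"))
P=cloud(c)
for v,u in ((230,95),(300,326),(150,200),(150,115),(205,326),(135,326)): print(v,u,P[v,u].round(4))
print("plate",ext(c,.136,.15)); print("rim",ext(c,.067,.077))
D=P[...,:2]-W; x=D@X*1e3; y=D@Y*1e3; z=P[...,2]; ok=c["depth"]>0
m=ok&(z>.066)&(z<.078)&(x>50)&(x<90)&(abs(y)<140)
print("rim y ends",np.percentile(y[m],[.5,99.5]),"x",np.percentile(x[m],[.5,99.5]))
m=ok&(z>.134)&(z<.152)&(x>20)&(x<70)&(abs(y)<120)
print("plate y ends",np.percentile(y[m],[.5,99.5]),"x",np.percentile(x[m],[.5,99.5]))
E
```

```text
230 95 [0.6336 0.0687 0.142 ]
300 326 [ 0.6355 -0.0255  0.17  ]
150 200 [0.6606 0.0547 0.0585]
150 115 [0.6533 0.097  0.0716]
205 326 [ 0.6615 -0.0203  0.1395]
135 326 [ 0.6844 -0.0159  0.0725]
plate (68158, [[-44.4, -93.5], [46.8, 94.7]])
rim (7114, [[32.0, -118.2], [72.5, 121.7]])
rim y ends [-117.89508897  121.49067163] x [50.56361023 72.46242289]
plate y ends [-93.08376309  94.07903907] x [20.16474199 46.79739997]
```

```bash
python3 -m creep '[[[0.02,-0.13,1.5,0,0,0],[0,0,2.5,0,0,0],[0,0,2.5,0,0,0],[0,0,2,0,0,0],[0,0,1.5,0,0,0],[0,0,0.5,0,0,0],[0,0,0,0,0,0],[0,0,0,0,0,0]]]'; python3 go.py .6158 -.0295 .0185 11.5
```

```text
t: 5.03
tcp_pos: [0.6174, -0.0288, 0.0441]
eef_rot: [0.995, 0.1, 0.0, 0.0]
wrist_force: [0.3, 0.2, -3.6]
width: 0.0086
t 5.03 tcp [ 0.6174 -0.0288  0.0441] yaw 11.44 tilt 0.03 F [ 0.3  0.2 -3.6] w 0.0086
shift cm [-0.17  0.04  2.56] turn z -0.001 full residual rotvec [ 0.    -0.001 -0.001]
```

```bash
python3 -m creep '[[[-0.07,0,1,0,0,0],[0,0,0.8,0,0,0],[0,0,0.5,0,0,0],[0,0,0.2,0,0,0],[0,0,0,0,0,0],[0,0,0,0,0,0]]]'; python3 go.py .6158 -.0295 .0185 11.5
```

```text
t: 5.53
tcp_pos: [0.6164, -0.0279, 0.0186]
eef_rot: [0.995, 0.1, 0.0, 0.0]
wrist_force: [-0.0, -0.3, -3.0]
width: 0.0088
t 5.53 tcp [ 0.6164 -0.0279  0.0186] yaw 11.51 tilt 0.03 F [-0.  -0.3 -3. ] w 0.0088
shift cm [-0.09  0.15  0.01] turn z 0.0 full residual rotvec [ 0. -0.  0.]
```

Not touching yet (the weight is still carried), so I lower in 1 mm steps.

```bash
python3 -m creep '[[[0,0,0.1,0,0,0],[0,0,0.1,0,0,0],[0,0,0,0,0,0]]]'; python3 -m creep '[[[0,0,0.1,0,0,0],[0,0,0,0,0,0]]]'
```

```text
t: 5.78
tcp_pos: [0.6165, -0.0279, 0.0184]
eef_rot: [0.995, 0.1, -0.0, -0.0]
wrist_force: [-3.9, 0.5, 7.1]
width: 0.0091
t: 5.95
tcp_pos: [0.6165, -0.0279, 0.0184]
eef_rot: [0.995, 0.1, -0.0, -0.0]
wrist_force: [-7.8, 0.2, 12.1]
width: 0.0087
```

```bash
python3 -m creep '[[[0,0,-0.15,0,0,0],[0,0,0,0,0,0],[0,0,0,0,0,0],[0,0,0,0,0,0],[0,0,-2,0,0,0],[0,0,-3,0,0,0],[0,0,-4,0,0,0],[0,0,-3,0,0,0]]]' 3.5; python3 go.py .32 .32 .13 -15.5
python3 - <<'E'
from off import *
c=arm.capture("wrist"); save(c,"w3.png")
P=cloud(c); D=P[...,:2]-W; x=D@X*1e3; y=D@Y*1e3; z=P[...,2]; ok=c["depth"]>0
for k,lo,hi,r in (("plate",.009,.016,1),):
    m=ok&(z>lo)&(z<hi)&(abs(x)<54)&(abs(y)<103)
    print(k,m.sum(),np.percentile(y[m],[.5,50,99.5]),"x",np.percentile(x[m],[.5,99.5]))
E
```

```text
t: 6.62
tcp_pos: [0.6166, -0.028, 0.1389]
eef_rot: [0.995, 0.1, 0.0, 0.0]
wrist_force: [1.5, -0.1, 1.1]
width: 0.035
t 6.62 tcp [ 0.6166 -0.028   0.1389] yaw 11.5 tilt 0.05 F [ 1.5 -0.1  1.1] w 0.035
shift cm [-37.88 -25.61   0.89] turn z 0.471 full residual rotvec [ 0.    -0.001  0.471]
plate 32672 [-98.18830576   3.42430103 101.97610999] x [-51.95609287  45.73133825]
```

View pics/w3.png

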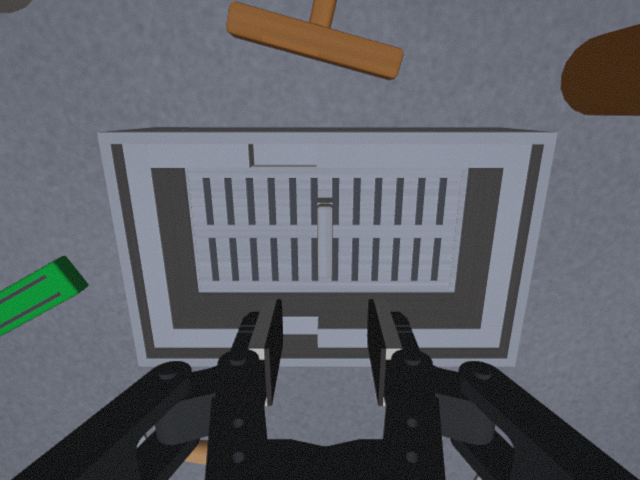

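The grid lies flat on the floor, its plate at (190–460, 170–292) within the opening. Now the crossbar.

```bash
python3 -m creep '[[[0,0,0,0,0,0.118],[0,0,0,0,0,0.118],[0,0,0,0,0,0.118],[0,0,0,0,0,0.117],[-2.5,-1.8,0,0,0,0],[-3.3,-2.35,0,0,0,0],[-3.3,-2.35,0,0,0,0],[-3.3,-2.35,0,0,0,0],[-3.3,-2.35,0,0,0,0],[-3.3,-2.35,0,0,0,0],[-3.3,-2.35,0,0,0,0],[-3.3,-2.35,0,0,0,0]]]' 6; python3 -m creep '[[[-3.3,-2.35,0,0,0,0],[-3.3,-2.35,0,0,0,0],[-2.1,-1.6,0,0,0,0],[0,0,0,0,0,0],[0,0,0,0,0,0],[0,0,0,0,0,0]]]'
cat > wr.py <<'E'
# wr.py x y zlo zhi r : rectangle of wrist points in band near x,y ; long axis yaw
import sys
from h import *
x,y,lo,hi,r=map(float,sys.argv[1:6])
c=arm.capture("wrist"); P=cloud(c).reshape(-1,3)
S=P[(c["depth"].ravel()>0)&(P[:,2]>lo)&(P[:,2]<hi)&(np.hypot(P[:,0]-x,P[:,1]-y)<r)]
(cx,cy),(w,h),a=cv2.minAreaRect(S[:,:2].astype(np.float32))
if h>w: a+=90
print("wrist c",round(cx,4),round(cy,4),"size",round(max(w,h),4),round(min(w,h),4),"yaw",round((a+90)%180-90,2))
E
python3 wr.py .3485 .304 .011 .022 .08; python3 go.py .3485 .3039 .004 -15.5
```

```text
t: 7.67
tcp_pos: [0.4168, 0.2174, 0.1369]
eef_rot: [0.991, -0.135, 0.0, -0.0]
wrist_force: [0.2, 0.1, -1.3]
width: 0.0597
t: 8.17
tcp_pos: [0.3515, 0.3, 0.137]
eef_rot: [0.991, -0.134, 0.0, 0.0]
wrist_force: [-0.0, 0.4, 0.0]
width: 0.0601
wrist c 0.3493 0.3059 size 0.1236 0.03 yaw -15.56
t 8.22 tcp [0.3518 0.2996 0.137 ] yaw -15.52 tilt 0.03 F [ 0.5 -0.1 -0.4] w 0.0601
shift cm [-0.44 -0.32 13.3 ] turn z -0.0 full residual rotvec [ 0. -0. -0.]
```

```bash
python3 -m creep '[[[-0.42,-0.44,3,0,0,0],[0,0,3.5,0,0,0],[0,0,3,0,0,0],[0,0,1.5,0,0,0],[0,0,0,0,0,0],[0,0,0,0,0,0]]]' 5; python3 go.py .349 .305 .002 -15.5
```

```text
t: 8.72
tcp_pos: [0.3485, 0.3042, 0.0263]
eef_rot: [0.991, -0.136, -0.001, 0.001]
wrist_force: [1.4, 1.0, 0.6]
width: 0.0499
t 8.72 tcp [0.3485 0.3042 0.0263] yaw -15.61 tilt 0.14 F [1.4 1.  0.6] w 0.0499
shift cm [ 0.03 -0.09  2.43] turn z -0.002 full residual rotvec [ 0.002  0.002 -0.002]
```

```bash
python3 -m creep '[[[0,-0.05,1,0,0,0],[0,0,0.9,0,0,0],[0,0,0.4,0,0,0],[0,0,0,0,0,0],[0,0,0,0,0,0]]]'; python3 -m creep '[[[0,0,0,0,0,0],[0,0,0,0,0,0],[0,0,0,0,0,0],[0,0,0,0,0,0],[0,0,0,0,0,0]]]' 1 80;  python3 -m creep '[[[0,0,-1,0,0,0],[0,0,-2.5,0,0,0],[0,0,-3,0,0,0],[0,0,-3,0,0,0],[0,0,-2,0,0,0],[0,0,-1,0,0,0],[0,0,0,0,0,0]]]'; python3 go.py .6108 -.005 .10 11.5; python3 - <<'E'
from h import *
c=arm.capture("wrist"); save(c,"w4.png"); np.savez("w4.npz",**c)
E
```

```text
t: 9.13
tcp_pos: [0.3484, 0.306, 0.0042]
eef_rot: [0.991, -0.135, -0.0, 0.0]
wrist_force: [-0.1, -0.6, -0.2]
width: 0.0501
t: 9.55
tcp_pos: [0.3488, 0.3063, 0.005]
eef_rot: [0.991, -0.135, 0.0, -0.0]
wrist_force: [-1.4, -1.4, 5.6]
width: 0.0278
t: 10.13
tcp_pos: [0.3501, 0.3072, 0.132]
eef_rot: [0.991, -0.135, 0.002, -0.002]
wrist_force: [0.8, 0.6, -2.4]
width: 0.0272
t 10.13 tcp [0.3501 0.3072 0.132 ] yaw -15.48 tilt 0.35 F [ 0.8  0.6 -2.4] w 0.0272
shift cm [19.32 35.79  3.2 ] turn z -0.471 full residual rotvec [-0.004 -0.005 -0.471]
```

View pics/w4.png

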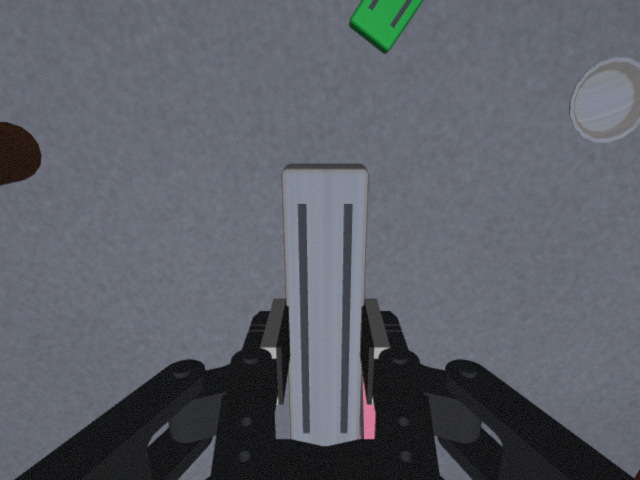

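The bar is held square and central between the fingers at (325,300). Carry it to the well.

```bash
python3 -m creep '[[[0,0,0,0,0,-0.118],[0,0,0,0,0,-0.118],[0,0,0,0,0,-0.118],[0,0,0,0,0,-0.117],[1.2,2.3,0,0,0,0],[1.9,3.5,0,0,0,0],[1.9,3.5,0,0,0,0],[1.9,3.5,0,0,0,0],[1.9,3.5,0,0,0,0],[1.9,3.5,0,0,0,0],[1.9,3.5,0,0,0,0],[1.9,3.5,0,0,0,0]]]'; python3 -m creep '[[[1.9,3.5,0,0,0,0],[1.9,3.5,0,0,0,0],[1,2,0,0,0,0],[0,0,0,0,0,0],[0,0,0,0,0,0],[0,0,0,0,0,0]]]'; python3 go.py .6108 -.005 .10 11.5; python3 - <<'E'
from off import *
c=arm.capture("wrist"); save(c,"w5.png"); np.savez("w5.npz",**c)
P=cloud(c); D=P[...,:2]-W; x=D@X*1e3; y=D@Y*1e3; z=P[...,2]; ok=c["depth"]>0
m=ok&(z>.066)&(z<.078)&(x>50)&(x<90)&(abs(y)<140)
print("rim y",np.percentile(y[m],[.5,99.5]),"x",np.percentile(x[m],[.5,99.5]))
m=ok&(z>.12)&(z<.155)&(x>25)&(x<75)&(abs(y-25)<30)
print("bar y",np.percentile(y[m],[1,99]),"x",np.percentile(x[m],[.5,99.5]),"z",np.median(z[m]))
E
```

```text
t: 11.18
tcp_pos: [0.5427, 0.0706, 0.126]
eef_rot: [0.995, 0.1, -0.003, -0.0]
wrist_force: [0.7, 0.5, -1.3]
width: 0.0276
t: 11.68
tcp_pos: [0.6067, -0.0057, 0.1263]
eef_rot: [0.995, 0.1, -0.003, -0.001]
wrist_force: [-0.2, 0.7, -2.1]
width: 0.0276
t 11.68 tcp [ 0.6067 -0.0057  0.1263] yaw 11.49 tilt 0.32 F [-0.2  0.7 -2.1] w 0.0276
shift cm [0.41 0.01 2.63] turn z -0.0 full residual rotvec [-0.002  0.005 -0.   ]
rim y [-117.86633226  121.46779292] x [50.48915717 72.44274069]
bar y [12.08736617 41.18703921] x [25.23575036 59.09536667] z 0.13703357404668762
```

View pics/w5.png

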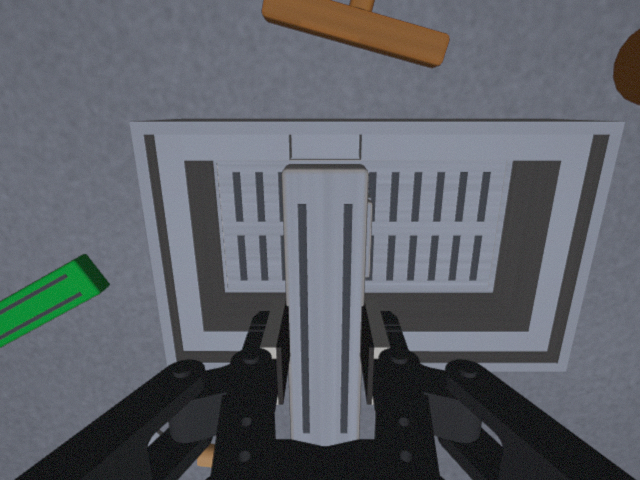

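The wrist view shows the bar aligned with the notch ahead at (325,148). It is only about 4 mm short along x; I'll correct that and descend.

```bash
python3 -m creep '[[[0.37,0,0.5,-0.002,0.005,0],[0,0,1.5,0,0,0],[0,0,2,0,0,0],[0,0,1,0,0,0],[0,0,0,0,0,0],[0,0,0,0,0,0]]]'; python3 go.py .6108 -.005 .0493 11.5
```

```text
t: 12.23
tcp_pos: [0.6116, -0.0047, 0.0781]
eef_rot: [0.995, 0.101, 0.001, 0.0]
wrist_force: [0.5, -1.4, -1.9]
width: 0.028
t 12.23 tcp [ 0.6116 -0.0047  0.0781] yaw 11.56 tilt 0.16 F [ 0.5 -1.4 -1.9] w 0.028
shift cm [-0.08  0.01  2.88] turn z 0.001 full residual rotvec [ 0.001 -0.003  0.001]
```

```bash
python3 -m creep '[[[-0.04,0,1,0,0,0],[0,0,0.8,0,0,0],[0,0,0.5,0,0,0],[0,0,0.3,0,0,0],[0,0,0,0,0,0],[0,0,0,0,0,0]]]';python3 -m creep '[[[0,0,0.15,0,0,0],[0,0,0,0,0,0],[0,0,0,0,0,0]]]'; python3 go.py .6108 -.005 .0493 11.5
```

```text
t: 12.73
tcp_pos: [0.6127, -0.0058, 0.053]
eef_rot: [0.995, 0.1, 0.003, 0.001]
wrist_force: [0.0, -0.1, -2.4]
width: 0.0275
t: 12.98
tcp_pos: [0.6129, -0.0058, 0.052]
eef_rot: [0.995, 0.1, 0.003, 0.001]
wrist_force: [0.4, 0.7, -2.7]
width: 0.0278
t 12.98 tcp [ 0.6129 -0.0058  0.052 ] yaw 11.5 tilt 0.34 F [ 0.4  0.7 -2.7] w 0.0278
shift cm [-0.19 -0.12  0.27] turn z 0.0 full residual rotvec [ 0.002 -0.006  0.   ]
```

```bash
python3 -m creep '[[[-0.15,-0.05,0,0.002,-0.005,0],[0,0,0.1,0,0,0],[0,0,0.1,0,0,0],[0,0,0.08,0,0,0],[0,0,0,0,0,0]]]'; python3 -m creep '[[[0,0,0.1,0,0,0],[0,0,0,0,0,0]]]';  python3 go.py .6108 -.005 .0493 11.5
```

```text
t: 13.4
tcp_pos: [0.6111, -0.0055, 0.0491]
eef_rot: [0.995, 0.1, 0.0, 0.0]
wrist_force: [-0.7, -0.3, 0.3]
width: 0.0278
t: 13.57
tcp_pos: [0.6111, -0.0055, 0.049]
eef_rot: [0.995, 0.1, -0.0, -0.0]
wrist_force: [-2.7, 0.4, 5.8]
width: 0.0274
t 13.57 tcp [ 0.6111 -0.0055  0.049 ] yaw 11.51 tilt 0.03 F [-2.7  0.4  5.8] w 0.0274
shift cm [-0.02 -0.05 -0.03] turn z 0.0 full residual rotvec [-0.     0.001  0.   ]
```

```bash
python3 -m creep '[[[0,0,-0.1,0,0,0],[0,0,0,0,0,0],[0,0,0,0,0,0],[0,0,-1,0,0,0],[0,0,-3,0,0,0],[0,0,-4,0,0,0],[0,0,-1,0,0,0],[0,0,0,0,0,0]]]' 4.5; python3 go.py .364 -.28 .13 -4.4; python3 - <<'E'
from off import *
c=arm.capture("wrist"); save(c,"w6.png"); np.savez("w6.npz",**c)
P=cloud(c); D=P[...,:2]-W; x=D@X*1e3; y=D@Y*1e3-1.8; z=P[...,2]; ok=c["depth"]>0
for x0 in (-50,-30,0,30,50):
    m=ok&(abs(x-x0)<5)&(abs(y-25)<8); print("bar z at x",x0,m.sum(),np.median(z[m]).round(4))
for y0 in (-20,80): m=ok&(abs(y-y0)<8)&(x>55)&(x<62); print("ledge z",np.median(z[m]).round(4))
m=ok&(abs(x)<30)&(z>.05)&(z<.07)&(abs(y-25)<25); print("bar y",np.percentile(y[m],[1,99]))
E
```

```text
t: 14.23
tcp_pos: [0.6153, -0.006, 0.1452]
eef_rot: [0.995, 0.1, 0.006, 0.001]
wrist_force: [1.1, -1.4, 0.6]
width: 0.0448
t 14.23 tcp [ 0.6153 -0.006   0.1452] yaw 11.51 tilt 0.65 F [ 1.1 -1.4  0.6] w 0.0448
shift cm [-22.96  29.25   1.52] turn z 0.278 full residual rotvec [ 0.002 -0.011  0.278]
bar z at x -50 315 0.0602
bar z at x -30 342 0.0602
bar z at x 0 373 0.0602
bar z at x 30 440 0.0602
bar z at x 50 463 0.0602
ledge z 0.0601
ledge z 0.0602
bar y [ 9.59518265 38.96360628]
```

View pics/w6.png

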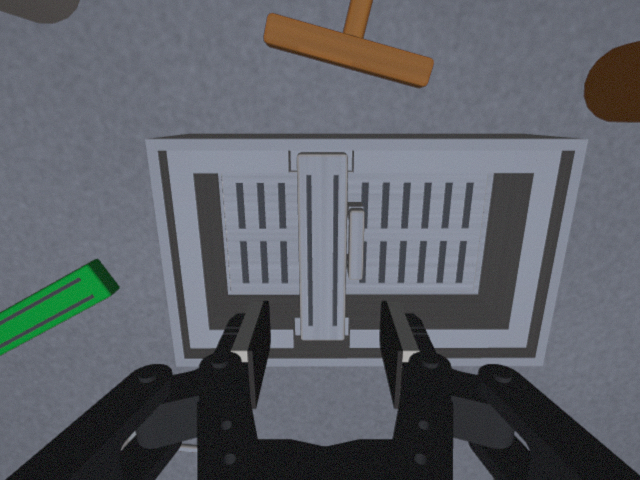

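The crossbar is seated in both notches, at (323,150–340), and its top is level with the ledge (0.0602 vs 0.0601). Next the cover.

```bash
python3 -m creep '[[[0,0,0,0,0,0.093],[-0.8,1,0,0,0,0.093],[-1.5,1.9,0,0,0,0.092],[-2.3,2.95,0,0,0,0],[-2.4,3.05,0,0,0,0],[-2.4,3.05,0,0,0,0],[-2.4,3.05,0,0,0,0],[-2.4,3.05,0,0,0,0],[-2.4,3.05,0,0,0,0],[-2.4,3.05,0,0,0,0],[-2.4,3.05,0,0,0,0],[-2.2,2.8,0,0,0,0]]]' 5; python3 -m creep '[[[-1,1.3,0,0,0,0],[0,0,0,0,0,0],[0,0,0,0,0,0],[0,0,0,0,0,0]]]'; python3 wr.py .364 -.2804 .03 .046 .05; python3 go.py .3642 -.2804 .017 -4.4
```

```text
t: 15.28
tcp_pos: [0.3533, -0.2892, 0.1369]
eef_rot: [0.999, -0.039, -0.001, -0.001]
wrist_force: [0.0, -1.1, 0.6]
width: 0.0502
t: 15.62
tcp_pos: [0.3449, -0.3003, 0.1377]
eef_rot: [0.999, -0.039, -0.001, -0.001]
wrist_force: [0.3, -0.0, -0.2]
width: 0.0497
wrist c 0.3639 -0.2793 size 0.0598 0.0121 yaw -4.33
t 15.67 tcp [ 0.3453 -0.3002  0.1379] yaw -4.37 tilt 0.12 F [-0.5  0.6 -0.1] w 0.05
shift cm [ 1.73 -2.12 12.09] turn z 0.001 full residual rotvec [-0.002  0.001  0.001]
```

```bash
python3 -m creep '[[[1.7,-2.15,0,0,0,0],[0,0,2.5,0,0,0],[0,0,3,0,0,0],[0,0,2.5,0,0,0],[0,0,1.5,0,0,0],[0,0,0,0,0,0],[0,0,0,0,0,0]]]'; python3 go.py .364 -.28 .017 -4.4
```

```text
t: 16.25
tcp_pos: [0.3637, -0.2796, 0.0428]
eef_rot: [0.999, -0.038, -0.001, -0.001]
wrist_force: [0.2, -0.4, 0.1]
width: 0.0498
t 16.25 tcp [ 0.3637 -0.2796  0.0428] yaw -4.31 tilt 0.18 F [ 0.2 -0.4  0.1] w 0.0498
shift cm [0.03 0.04 2.58] turn z 0.002 full residual rotvec [-0.002  0.002  0.002]
```

```bash
python3 -m creep '[[[0,0,1.2,0,0,0],[0,0,1,0,0,0],[0,0,0.4,0,0,0],[0,0,0,0,0,0],[0,0,0,0,0,0]]]'; python3 -m creep '[[[0,0,0,0,0,0],[0,0,0,0,0,0],[0,0,0,0,0,0],[0,0,0,0,0,0],[0,0,0,0,0,0],[0,0,0,0,0,0]]]' 0 80;  python3 -m creep '[[[0,0,-1,0,0,0],[0,0,-2.5,0,0,0],[0,0,-3,0,0,0],[0,0,-3,0,0,0],[0,0,-2.5,0,0,0],[0,0,-1,0,0,0],[0,0,0,0,0,0]]]'; python3 go.py .6247 -.0731 .14 11.5
```

```text
t: 16.67
tcp_pos: [0.364, -0.2814, 0.0182]
eef_rot: [0.999, -0.038, 0.0, 0.0]
wrist_force: [-0.3, -0.5, 0.3]
width: 0.0498
t: 17.17
tcp_pos: [0.3642, -0.2817, 0.0186]
eef_rot: [0.999, -0.039, 0.0, 0.0]
wrist_force: [0.2, 0.7, 5.5]
width: 0.0102
t: 17.75
tcp_pos: [0.3652, -0.2829, 0.1507]
eef_rot: [0.999, -0.039, 0.002, 0.002]
wrist_force: [0.1, -0.1, -2.6]
width: 0.0103
t 17.75 tcp [ 0.3652 -0.2829  0.1507] yaw -4.42 tilt 0.36 F [ 0.1 -0.1 -2.6] w 0.0103
shift cm [ 29.61 -15.38   1.07] turn z -0.278 full residual rotvec [ 0.005 -0.004 -0.278]
```

```bash
python3 -m creep '[[[0,0,0,0,0,-0.093],[0.8,-0.4,0,0,0,-0.093],[1.8,-0.95,0,0,0,-0.092],[3,-1.55,0,0,0,0],[3.3,-1.7,0,0,0,0],[3.3,-1.7,0,0,0,0],[3.3,-1.7,0,0,0,0],[3.3,-1.7,0,0,0,0],[3.3,-1.7,0,0,0,0],[3.3,-1.7,0,0,0,0],[2,-1.1,0,0,0,0],[0.8,-0.4,0,0,0,0]]]'; python3 -m creep '[[[0.6,-0.3,0,0,0,0],[0,0,0,0,0,0],[0,0,0,0,0,0],[0,0,0,0,0,0]]]'; python3 go.py .6247 -.0731 .0786 11.5; python3 - <<'E'
from off import *
c=arm.capture("wrist"); save(c,"w7.png"); np.savez("w7.npz",**c)
P=cloud(c); D=P[...,:2]-W; x=D@X*1e3; y=D@Y*1e3; z=P[...,2]; ok=c["depth"]>0
m=ok&(z>.066)&(z<.078)&(x>60)&(x<90)&(abs(y)<140)
print("rim y",np.percentile(y[m],[.5,99.5]),"x",np.percentile(x[m],[.5,99.5]))
m=ok&(z>.125)&(z<.15)&(x>30)&(x<85)&(abs(y+44)<90)
print("cover y",np.percentile(y[m],[.5,99.5]),"x",np.percentile(x[m],[.5,99.5]),"z",np.median(z[m]))
E
```

```text
t: 18.75
tcp_pos: [0.6136, -0.0818, 0.1445]
eef_rot: [0.995, 0.102, -0.001, -0.001]
wrist_force: [-0.1, -1.1, -3.3]
width: 0.0101
t: 19.08
tcp_pos: [0.6168, -0.0817, 0.1469]
eef_rot: [0.995, 0.1, -0.001, -0.0]
wrist_force: [0.9, 0.3, -2.2]
width: 0.0105
t 19.08 tcp [ 0.6168 -0.0817  0.1469] yaw 11.44 tilt 0.13 F [ 0.9  0.3 -2.2] w 0.0105
shift cm [ 0.94 -0.69  6.83] turn z -0.001 full residual rotvec [-0.     0.002 -0.001]
rim y [-117.60273901  121.13101153] x [60.4708389  72.28493536]
cover y [-114.1888445    14.62628711] x [30.12181673 52.39717137] z 0.13323014478287235
```

```bash
python3 -m creep '[[[0.95,-0.7,0,0,0,0],[0,0,1.5,0,0,0],[0,0,2,0,0,0],[0,0,1,0,0,0],[0,0,0.3,0,0,0],[0,0,0,0,0,0],[0,0,0,0,0,0]]]'; python3 go.py .6247 -.0731 .0786 11.5
```

```text
t: 19.72
tcp_pos: [0.6266, -0.0721, 0.1003]
eef_rot: [0.995, 0.1, 0.0, 0.0]
wrist_force: [-0.6, -1.5, -3.0]
width: 0.0102
t 19.72 tcp [ 0.6266 -0.0721  0.1003] yaw 11.49 tilt 0.04 F [-0.6 -1.5 -3. ] w 0.0102
shift cm [-0.2   0.06  2.17] turn z -0.0 full residual rotvec [ 0.    -0.001 -0.   ]
```

```bash
python3 -m creep '[[[-0.15,0.03,0.5,0,0,0],[0,0,0.7,0,0,0],[0,0,0.4,0,0,0],[0,0,0.2,0,0,0],[0,0,0,0,0,0],[0,0,0,0,0,0]]]'; python3 go.py .6247 -.0731 .0786 11.5
```

```text
t: 20.22
tcp_pos: [0.6246, -0.0726, 0.0815]
eef_rot: [0.995, 0.1, -0.0, -0.0]
wrist_force: [0.8, 0.1, -3.2]
width: 0.0101
t 20.22 tcp [ 0.6246 -0.0726  0.0815] yaw 11.5 tilt 0.03 F [ 0.8  0.1 -3.2] w 0.0101
shift cm [-0.    0.05  0.29] turn z 0.0 full residual rotvec [-0.  0.  0.]
```

```bash
python3 -m creep '[[[0,0.03,0.1,0,0,0],[0,0,0.1,0,0,0],[0,0,0.08,0,0,0],[0,0,0,0,0,0]]]'; python3 -m creep '[[[0,0,0.1,0,0,0],[0,0,0,0,0,0]]]';  python3 go.py .6247 -.0731 .0786 11.5
```

```text
t: 20.55
tcp_pos: [0.6248, -0.0729, 0.079]
eef_rot: [0.995, 0.1, -0.0, -0.0]
wrist_force: [0.3, 0.1, -2.5]
width: 0.0103
t: 20.72
tcp_pos: [0.625, -0.073, 0.0787]
eef_rot: [0.995, 0.1, 0.0, 0.0]
wrist_force: [-2.3, 0.7, 0.4]
width: 0.01
t 20.72 tcp [ 0.625  -0.073   0.0787] yaw 11.5 tilt 0.01 F [-2.3  0.7  0.4] w 0.01
shift cm [-0.03  0.01  0.01] turn z 0.0 full residual rotvec [ 0. -0.  0.]
```

```bash
python3 -m creep '[[[0,0,0.06,0,0,0],[0,0,0,0,0,0]]]'; python3 -m creep '[[[0,0,0,0,0,0],[0,0,0,0,0,0],[0,0,0,0,0,0],[0,0,-1,0,0,0],[0,0,-3,0,0,0],[0,0,-3,0,0,0],[0,0,-1,0,0,0],[0,0,0,0,0,0],[0,0,0,0,0,0]]]' 3.5; python3 go.py .593 .354 .18 -1.6; python3 - <<'E'
from off import *
c=arm.capture("wrist"); save(c,"w8.png"); np.savez("w8.npz",**c)
P=cloud(c); D=P[...,:2]-W; x=D@X*1e3; y=D@Y*1e3-1.8; z=P[...,2]; ok=c["depth"]>0
for x0,y0 in ((50,-100),(50,10),(-50,-100),(-50,10),(30,-80),(30,0),(60,80),(0,30)):
    m=ok&(abs(x-x0)<4)&(abs(y-y0)<4); print((x0,y0),m.sum(),np.median(z[m]).round(4))
E
```

```text
t: 20.88
tcp_pos: [0.625, -0.0729, 0.0787]
eef_rot: [0.995, 0.1, -0.0, 0.0]
wrist_force: [-3.6, 0.1, 5.1]
width: 0.0104
t: 21.63
tcp_pos: [0.6254, -0.0731, 0.1584]
eef_rot: [0.995, 0.1, 0.001, 0.0]
wrist_force: [-0.8, -0.1, -0.0]
width: 0.0346
t 21.63 tcp [ 0.6254 -0.0731  0.1584] yaw 11.5 tilt 0.12 F [-0.8 -0.1 -0. ] w 0.0346
shift cm [ -4.44 -42.6   -2.16] turn z 0.229 full residual rotvec [ 0.001 -0.002  0.229]
(50, -100) 172 0.0651
(50, 10) 174 0.0653
(-50, -100) 77 0.065
(-50, 10) 72 0.0655
(30, -80) 165 0.0651
(30, 0) 155 0.0652
(60, 80) 177 0.0602
(0, 30) 140 0.0603
```

View pics/w8.png

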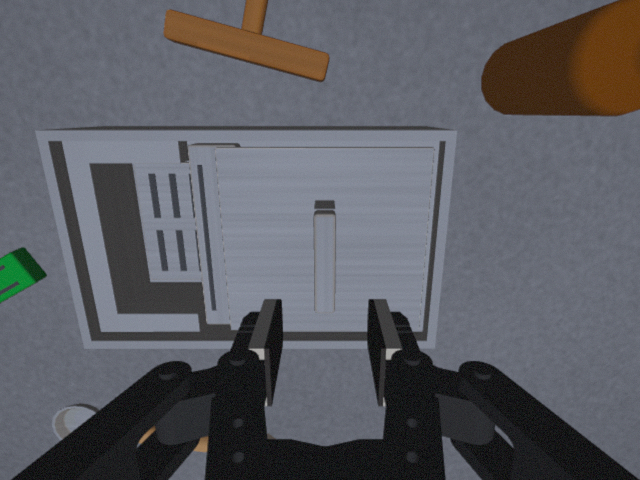

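The cover lies flat on the ledge (its top at 0.065 at all corners) and laps the crossbar; the plate spans (215–435, 147–330). Now the tub.

```bash
python3 -m creep '[[[0,0,-1,0,0,0.115],[0,-1,-1,0,0,0.114],[-0.3,-2.5,0,0,0,0],[-0.4,-3.7,0,0,0,0],[-0.4,-3.8,0,0,0,0],[-0.4,-3.8,0,0,0,0],[-0.4,-3.8,0,0,0,0],[-0.4,-3.8,0,0,0,0],[-0.4,-3.8,0,0,0,0],[-0.4,-3.8,0,0,0,0],[-0.4,-3.8,0,0,0,0],[-0.4,-3.5,0,0,0,0]]]' 5; python3 -m creep '[[[-0.4,-3,0,0,0,0],[-0.2,-1.5,0,0,0,0],[0,0,0,0,0,0],[0,0,0,0,0,0],[0,0,0,0,0,0]]]'; python3 wr.py .593 .354 .062 .082 .08; python3 go.py .593 .354 .051 -1.6
```

```text
t: 22.68
tcp_pos: [0.5931, 0.3026, 0.1742]
eef_rot: [1.0, -0.014, -0.002, 0.001]
wrist_force: [0.1, -0.1, -0.3]
width: 0.05
t: 23.1
tcp_pos: [0.5902, 0.3444, 0.176]
eef_rot: [1.0, -0.014, -0.001, 0.001]
wrist_force: [-0.3, 0.1, 0.0]
width: 0.0498
wrist c 0.5934 0.3562 size 0.1036 0.0121 yaw -1.75
t 23.15 tcp [0.5905 0.3442 0.1764] yaw -1.71 tilt 0.12 F [-0.2 -0.4  0.7] w 0.05
shift cm [ 0.22 -0.99 12.54] turn z -0.002 full residual rotvec [ 0.002  0.001 -0.002]
```

```bash
python3 -m creep '[[[0.25,-1.08,0.5,0,0,0],[0,0,2.5,0,0,0],[0,0,3,0,0,0],[0,0,2.5,0,0,0],[0,0,1.2,0,0,0],[0,0,0,0,0,0],[0,0,0,0,0,0]]]'; python3 go.py .5931 .355 .051 -1.7
```

```text
t: 23.73
tcp_pos: [0.5933, 0.3563, 0.0799]
eef_rot: [1.0, -0.015, -0.001, 0.0]
wrist_force: [0.6, -0.3, 0.9]
width: 0.0498
t 23.73 tcp [0.5933 0.3563 0.0799] yaw -1.67 tilt 0.07 F [ 0.6 -0.3  0.9] w 0.0498
shift cm [-0.02  0.13  2.89] turn z 0.001 full residual rotvec [0.001 0.001 0.001]
```

```bash
python3 -m creep '[[[0,0.1,1.2,0,0,0],[0,0,1.1,0,0,0],[0,0,0.5,0,0,0],[0,0,0,0,0,0],[0,0,0,0,0,0]]]'; python3 -m creep '[[[0,0,0,0,0,0],[0,0,0,0,0,0],[0,0,0,0,0,0],[0,0,0,0,0,0],[0,0,0,0,0,0],[0,0,0,0,0,0]]]' 0 80;  python3 -m creep '[[[0,0,-1,0,0,0],[0,0,-2.5,0,0,0],[0,0,-3,0,0,0],[0,0,-3,0,0,0],[0,0,-2.5,0,0,0],[0,0,-1,0,0,0],[0,0,0,0,0,0]]]'; python3 go.py .6019 .0386 .14 11.5
```

```text
t: 24.15
tcp_pos: [0.5929, 0.3557, 0.0519]
eef_rot: [1.0, -0.014, -0.0, 0.0]
wrist_force: [0.3, 0.3, 0.5]
width: 0.0499
t: 24.65
tcp_pos: [0.5939, 0.3557, 0.0533]
eef_rot: [1.0, -0.014, 0.001, 0.0]
wrist_force: [0.0, -1.8, 3.3]
width: 0.0106
t: 25.23
tcp_pos: [0.5951, 0.3571, 0.1863]
eef_rot: [1.0, -0.014, 0.003, -0.002]
wrist_force: [0.7, -0.7, -4.0]
width: 0.0102
t 25.23 tcp [0.5951 0.3571 0.1863] yaw -1.61 tilt 0.39 F [ 0.7 -0.7 -4. ] w 0.0102
shift cm [-5.68 31.35  4.63] turn z -0.229 full residual rotvec [-0.003 -0.006 -0.229]
```

```bash
python3 -m creep '[[[0,0,0,0,0,-0.115],[-0.2,1,0,0,0,-0.114],[-0.4,2.2,0,0,0,0],[-0.65,3.5,0,0,0,0],[-0.65,3.6,0,0,0,0],[-0.65,3.6,0,0,0,0],[-0.65,3.6,0,0,0,0],[-0.65,3.6,0,0,0,0],[-0.65,3.6,0,0,0,0],[-0.6,3.2,0,0,0,0],[-0.3,1.8,0,0,0,0],[-0.2,0.8,0,0,0,0]]]'; python3 -m creep '[[[0,0,1,0,0,0],[0,0,0.5,0,0,0],[0,0,0,0,0,0],[0,0,0,0,0,0]]]'; python3 go.py .6019 .0386 .0793 11.5; python3 - <<'E'
from off import *
c=arm.capture("wrist"); save(c,"w9.png"); np.savez("w9.npz",**c)
P=cloud(c); D=P[...,:2]-W; x=D@X*1e3; y=D@Y*1e3; z=P[...,2]; ok=c["depth"]>0
m=ok&(z>.066)&(z<.078)&(x>66)&(x<90)&(abs(y)<140)
print("rim y",np.percentile(y[m],[.5,99.5]),"x",np.percentile(x[m],[.5,99.5]))
m=ok&(z>.145)&(z<.17)&(x>20)&(x<85)&(abs(y-69)<60)
print("tub y",np.percentile(y[m],[.5,99.5]),"x",np.percentile(x[m],[.5,99.5]),"z",np.median(z[m]))
E
```

```text
t: 26.23
tcp_pos: [0.5961, 0.043, 0.1792]
eef_rot: [0.995, 0.099, -0.003, 0.0]
wrist_force: [-0.6, 0.6, -4.2]
width: 0.0106
t: 26.57
tcp_pos: [0.5968, 0.0476, 0.1655]
eef_rot: [0.995, 0.101, -0.002, -0.001]
wrist_force: [0.3, -0.4, -3.6]
width: 0.01
t 26.57 tcp [0.5968 0.0476 0.1655] yaw 11.61 tilt 0.2 F [ 0.3 -0.4 -3.6] w 0.01
shift cm [0.32 0.98 8.62] turn z 0.002 full residual rotvec [-0.001  0.003  0.002]
rim y [-101.45990023  120.67003464] x [66.42790696 72.4212925 ]
tub y [ 40.36730151 120.69766861] x [20.28411615 58.40908008] z 0.15154875759133843
```

```bash
python3 -m creep '[[[0.36,0.95,0,0,0,0],[0,0,1.5,0,0,0],[0,0,2,0,0,0],[0,0,1.2,0,0,0],[0,0,0.5,0,0,0],[0,0,0,0,0,0],[0,0,0,0,0,0]]]'; python3 go.py .6019 .0386 .0793 11.5
```

```text
t: 27.2
tcp_pos: [0.6038, 0.0373, 0.1156]
eef_rot: [0.995, 0.1, 0.0, 0.0]
wrist_force: [0.2, -0.7, -2.8]
width: 0.0105
t 27.2 tcp [0.6038 0.0373 0.1156] yaw 11.52 tilt 0.01 F [ 0.2 -0.7 -2.8] w 0.0105
shift cm [-0.16 -0.16  3.63] turn z 0.0 full residual rotvec [0. 0. 0.]
```

```bash
python3 -m creep '[[[-0.14,-0.14,0.5,0,0,0],[0,0,1,0,0,0],[0,0,1,0,0,0],[0,0,0.6,0,0,0],[0,0,0.1,0,0,0],[0,0,0,0,0,0],[0,0,0,0,0,0]]]'; python3 go.py .6019 .0386 .0793 11.5
```

```text
t: 27.78
tcp_pos: [0.6019, 0.0384, 0.0833]
eef_rot: [0.995, 0.1, -0.0, -0.0]
wrist_force: [0.8, -0.1, -3.4]
width: 0.0101
t 27.78 tcp [0.6019 0.0384 0.0833] yaw 11.51 tilt 0.01 F [ 0.8 -0.1 -3.4] w 0.0101
shift cm [ 0.01 -0.02  0.4 ] turn z 0.0 full residual rotvec [-0.  0.  0.]
```

```bash
python3 -m creep '[[[0,0,0.15,0,0,0],[0,0,0.1,0,0,0],[0,0,0.1,0,0,0],[0,0,0,0,0,0]]]'; python3 -m creep '[[[0,0,0.1,0,0,0],[0,0,0,0,0,0]]]';  python3 -m creep '[[[0,0,0.06,0,0,0],[0,0,0,0,0,0]]]';  python3 go.py .6019 .0386 .0793 11.5
```

```text
t: 28.12
tcp_pos: [0.6018, 0.0384, 0.0799]
eef_rot: [0.995, 0.1, 0.0, -0.0]
wrist_force: [-0.3, -0.0, -4.3]
width: 0.01
t: 28.28
tcp_pos: [0.6021, 0.0383, 0.0794]
eef_rot: [0.995, 0.1, 0.0, 0.0]
wrist_force: [-0.5, 0.1, -1.5]
width: 0.0101
t: 28.45
tcp_pos: [0.6022, 0.0381, 0.0791]
eef_rot: [0.995, 0.1, 0.0, 0.0]
wrist_force: [-1.7, -2.0, 2.0]
width: 0.0104
t 28.45 tcp [0.6022 0.0381 0.0791] yaw 11.51 tilt 0.03 F [-1.7 -2.   2. ] w 0.0104
shift cm [-0.02 -0.05 -0.02] turn z 0.0 full residual rotvec [ 0. -0.  0.]
```

Contact. Press slightly, release, retreat upward, then check from the wrist and top cameras.

```bash
python3 -m creep '[[[0,0,0.06,0,0,0],[0,0,0,0,0,0]]]'; python3 -m creep '[[[0,0,0,0,0,0],[0,0,0,0,0,0],[0,0,0,0,0,0],[0,0,-1,0,0,0],[0,0,-3,0,0,0],[0,0,-4,0,0,0],[0,0,-3,0,0,0],[0,0,-1,0,0,0],[0,0,0,0,0,0],[0,0,0,0,0,0]]]' 3.5; python3 - <<'E'
from off import *
c=arm.capture("wrist"); save(c,"w10.png")
P=cloud(c); D=P[...,:2]-W; x=D@X*1e3; y=D@Y*1e3-1.8; z=P[...,2]; ok=c["depth"]>0
for x0,y0 in ((54,35),(54,104),(-54,35),(-54,104),(54,10),(54,-90),(-54,10),(-54,-60),(0,26)):
    m=ok&(abs(x-x0)<3)&(abs(y-y0)<3); print((x0,y0),m.sum(),np.median(z[m]).round(4) if m.any() else "")
# bystanders: before/after image change in the scene view
s=arm.capture("scene"); a=np.load("scene1.npz")["img"].astype(int); d=np.abs(s["img"].astype(int)-a).max(2)>45
n,l,st,ce=cv2.connectedComponentsWithStats(d.astype(np.uint8)); print([ (st[i].tolist()) for i in range(1,n) if st[i][4]>25])
save(s,"scene2.png")
E
```

```text
t: 28.62
tcp_pos: [0.6022, 0.038, 0.0789]
eef_rot: [0.995, 0.1, 0.0, 0.0]
wrist_force: [-2.9, -2.2, 4.7]
width: 0.0103
t: 29.45
tcp_pos: [0.6021, 0.0385, 0.1982]
eef_rot: [0.995, 0.1, 0.001, 0.0]
wrist_force: [-0.5, 0.8, -0.1]
width: 0.0348
(54, 35) 72 0.0651
(54, 104) 75 0.0652
(-54, 35) 53 0.0651
(-54, 104) 52 0.0652
(54, 10) 73 0.0652
(54, -90) 74 0.0649
(-54, 10) 46 0.0651
(-54, -60) 56 0.0648
(0, 26) 605 0.2562
[[0, 0, 67, 66, 1886], [318, 0, 42, 26, 827], [269, 4, 7, 18, 67], [286, 8, 26, 6, 60], [277, 10, 7, 12, 36], [299, 32, 70, 98, 1608], [307, 38, 88, 172, 6341], [0, 55, 28, 18, 151], [0, 65, 83, 76, 3051], [329, 80, 31, 20, 404], [309, 199, 70, 55, 1793], [462, 257, 9, 6, 37], [332, 258, 26, 41, 278], [261, 262, 71, 27, 599]]
```

View pics/w10.png

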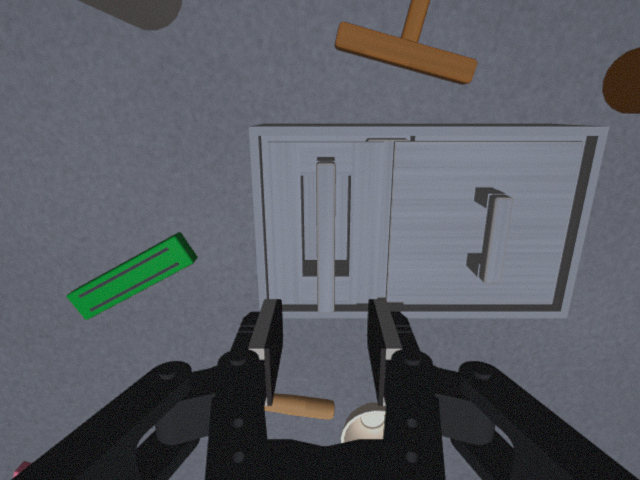

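Both the cover (485,225) and the tub (325,225) lie flat inside the upstand at 65 mm, and the bystanders stand as before. Handing in.

```bash
python3 -c "
from cell import arm
arm.close_job(); print(arm.read_state()['t'])"
```

```text
the job is handed in; nothing more can be done
the job is handed in; nothing more can be done
```

I fitted all four parts into the well in the order asked and handed the job in at about 29.5 s. The grid went in first, then the grey steel crossbar, the cover and the tub. I lowered each part by its grip until it touched and only then let go; the highest contact force I read was about 14 N.

**Last checks (wrist depth camera):**
- **Crossbar:** its top measured 60.2 mm at five points, level with the ledge at 60.1–60.2 mm.
- **Cover and tub:** their plates measured 64.8–65.2 mm at the corners checked, against the expected 65 mm. Both lie flat inside the upstand, and the last picture shows them lapping the crossbar with a gap between them.
- **Grid:** it looked flat on the floor, which I judged from the picture. My depth measurement of its edges caught the bare floor as well, so it didn't confirm this.
- **Other things on the counter:** comparing scene pictures from before and after, I saw changes only at the arm, the well and the spots the parts came from. The arm hides the area around the spoon in that view, but the wrist view showed the spoon's handle and the bowl there. I didn't measure their positions.

The wrist camera put the well about 1.5–2 mm further along y than the fixed cameras did. The held parts showed the same shift, so I treated it as camera bias; it is within the 4 mm play.

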